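# Pin the tension meter to the bench clevis

### The job

Lock the cable tension meter's steel eye into the yellow bench clevis with the orange-handled quick-release pin: squeeze the pin's two black side buttons, lift it out of the blue rack, slide it straight down through the aligned holes until its collar sits on the clevis, and let go so that its locking balls spring out underneath. Leave the blue-handled pin in the rack.

Things in the scene. Friction and masses are not known exactly. Their poses are not given: they have to be found in the camera images.
- pin_grip (a point): Orange handle's centre, midway between two black buttons, of the upright pin in the blue rack. z up, y through the buttons: squeeze along y, fingers from above. Buttons 18 mm wide (x), 28 high; 56 over both free, 32 pressed. Black cap's top is 22 mm above this point; below it: underside of the 56 mm collar 30 mm, tip of the tapered 14 mm shank 90 mm. About 260 g.
- lock (a joint): Travel (m) of the orange pin's two buttons and two brass locking balls, which move together: 0 = free, balls out; 0.012 = pressed, balls inside the shank. Spring: each button starts in at 2 N, is fully in at 5 N. Balls lie 66 to 74 mm below the handle's centre, on its y sides, 38 mm over both when out.
- clevis_hole (a point): Hole centre in the top face (80 mm above bench) of the fixed yellow clevis. z up, x along the steel tongue to the grey meter, whose dial starts 130 mm off and rises 3 mm above this face. Aligned roomy 33 mm holes, the top one flared 3 mm, through 28 mm of steel; open below. Any yaw fits; with the collar seated the balls are 8 mm below the lower ear.
- spare_grip (a point): Handle centre of the blue-handled pin, same shape and size, in the rack's other place; it stays there. z up. The rack is a fixed blue steel bridge, 90 by 230 mm, 78 mm high, with two 45 mm square openings 110 mm apart, in which the pins hang by their collars, noses down; lift a pin 65 mm to clear the rack, 120 mm to carry it over the other pin.
Things that resemble listed ones, but are neither listed nor needed, are in the scene too. What is shaped like the part that bears pin_grip but purple or turquoise is not meant.

How it is judged:
On the way, in this order (a step that is already met when the one before it is completed fails the run):
1. the orange pin is lifted out of the rack with its buttons squeezed (height (world z) of pin_grip above 0.15 m and value of joint lock above 0.008 m), for 0.1 s.
2. the pin is in the clevis's holes with its buttons squeezed (horizontal distance between pin_grip and clevis_hole below 0.015 m and z of pin_grip in the frame of clevis_hole below 0.06 m and value of joint lock above 0.008 m), for 0.05 s.
At the end, for the whole second after the job is handed in: The orange pin stands in the clevis within 15 mm of the hole's centre and 10 degrees of upright, its collar on the clevis (at most 8 mm above it), its buttons free and its locking balls out (lock below 2 mm) (horizontal distance between pin_grip and clevis_hole below 0.015 m and z of pin_grip in the frame of clevis_hole between 0.02 and 0.038 m and angle between pin_grip's own z axis and vertical below 0.18 rad and value of joint lock below 0.002 m); the robot touches nothing.
It fails at once if the blue-handled pin is moved by more than 30 mm (distance of spare_grip from where it was at the start of the episode above 0.03 m).
It also fails if it takes over 45 s, if anything falls off the work surface, if the arm or the gripper's body presses on something with over 40 N, if the wrist force passes 120 N, or if a joint passes its speed limit or range.

### The arm

A 7-joint arm with a two-finger parallel gripper is mounted at the origin on the work surface. World frame = base frame: x ahead of the robot, y to its left, z up, the work surface at z = 0. Lengths are in m, angles in rad, forces in N, time in s.
With the tool pointing down it reaches from about 0.35 to 0.9 m from the base axis. Payload 7.2 kg.
Tool frame: the origin (TCP) lies between the finger pads; the fingertips stand 22 mm ahead of it and the grasp point (between the pads) lies 3 mm ahead of it; x points along the fingers, y is the direction in which the jaws open and shut, and the axes are right-handed (so a half turn about x gives the same grasp; the last joint's range is limited). The gripper opens to 85 mm and grips with 20 to 120 N. Pads are 22 mm wide; open, the fingers measure 114 mm over their backs; the gripper's body (76 mm by 85 mm) begins 54 mm behind the grasp point. The pads swing forward as they close: fully open they stand 13 mm farther back than shut.
Start: joints at [-1.383, 0.411, -0.013, 1.596, 0.006, 1.134, -0.082], TCP at [0.158, 0.605, 0.253] pointing down, gripper open.
Joint ranges: [-2.95, 2.95], [-0.29, 1.99], [-1.47, 1.44], [0.14, 2.54], [-1.03, 4.17], [0.13, 1.85], [-2.86, 2.86]. Speed limits (rad/s): [2.39, 2.39, 3.01, 3.01, 3.14, 3.14, 3.14].

### API

Orientations are given as a rotation vector (axis times angle).
In Python, from cell import * gives the robot as it stands.
- The arm moves only by the tool move_arm, never from a script. Its argument "steps" is a list of rows, each a list of 7 numbers: the shift along the tool's x, y, z in mm, then the turn, a rotation vector about the tool's x, y, z in degrees, then the opening, from -1 (shut) to 1 (fully open), so that 0 is half open. A call has 1 to 8 rows; each row shifts and turns the pose as measured when the row begins, along the tool's axes as they then stand; what a row does not reach is not made up. A row lasts 1/12 s, in which the tool goes at most 41.7 mm and 7.16 degrees, less where a joint would pass 70% of its speed; a pose out of reach is approached as far as the arm can. A call is refused whole if a number of a shift passes 41.7 or a number of a turn 7.16, either way. A call with a gripper value outside its range is refused whole. The fingers move at their own pace and stop on an object; "force" is the grip in N (left out, the last holds). Time passes only in rows, so rows that do not move let the fingers close. It gives the time, the measured TCP pose, the force and the opening at its end, in the units of the state.
- sense(): the state, without advancing time (a new reading comes with each control period).
- get_image(name): name is "scene" or "top" or "wrist"; returns (picture, depth): 420x560x3 uint8, blue, green, red; 420x560 float32, m along the optical axis (not along the pixel's ray), 0 where there is no reading.
- camera_info(name): a dict with "fx", "fy", "cx", "cy" (pixels), "rvec" (rotation vector, rad) and "tvec" (3), from world to camera coordinates, as OpenCV has them. Camera axes: x right, y down, z forward; pixel columns grow to the right and rows downward; lengths in m; the calibration is good to about 2 mm. A picture is of the moment at which its call begins: read the wrist's pose just before it. camera_info takes no time and is no camera call; for the wrist camera it gives the pose at the moment of the call.
- close_job(): hands the job in, once; it reports no verdict.
The state is a dict: "t": time; "joints": joint angles; "qvel": joint speeds; "joint_efforts": joint torques, N m; "eef_pos": TCP position; "tcp_rot": TCP orientation; "ft_force": force on the tool from outside, world axes, zero at the start; "torque": the same for the moment, N m; "gripper_width": opening from 0.0 (shut) to 1.0 (fully open).
Only numpy, scipy, OpenCV 4.12 (cv2) and the standard library are available. Lean on these libraries where they do the work, as an engineer would, in place of code of your own. Each camera call takes 0.05 s, during which the arm holds its last target. There are 200 camera calls.

## Working session

There is one attempt and no reset: what is moved stays moved. The work goes in short steps, Python scripts to look and compute and a tool call to move; the robot and the scene stay as the last step left them, time stands still between calls to the robot, and variables do not carry over. Pictures are saved under pics/ and viewed, about 8 in all and at most 12, crops included, and the job is handed in when it is done.

Besides the shell and the picture viewer there is one more tool, called after "Request:" as name(argument=value, ...), one argument or row to a line, values as JSON. move_arm: Moves the arm, as the interface text tells. Its arguments: {"type":"object","properties":{"steps":{"type":"array","items":{"type":"array","items":{"type":"number"}}},"force":{"type":"number"}},"required":["steps"]}

```bash
mkdir -p pics
cat > h.py <<'E'
from cell import *
import numpy as np, cv2
def cam(n):
    c=camera_info(n); R=cv2.Rodrigues(np.array(c["rvec"],float))[0]; t=np.array(c["tvec"],float).ravel()
    return c,R,t
def pts(n,d):
    c,R,t=cam(n); v,u=np.mgrid[:420,:560]
    P=np.stack([(u-c["cx"])/c["fx"]*d,(v-c["cy"])/c["fy"]*d,d],-1)
    return (P-t)@R
def ray(n,u,v,z):
    c,R,t=cam(n); o=-R.T@t; k=R.T@np.array([(u-c["cx"])/c["fx"],(v-c["cy"])/c["fy"],1])
    return o+k*(z-o[2])/k[2]
E
python3 - <<'E'
from h import *
s=sense(); print(s['t'],s['eef_pos'],s['tcp_rot'],s['gripper_width'])
for n in("top","scene"):
    im,d=get_image(n); cv2.imwrite(f"pics/{n}0.png",im); np.save(n+"0.npy",d)
    c,R,t=cam(n); print(n,-R.T@t,c["fx"])
E
```

```text
0.0 [0.15803962 0.60420836 0.25244613] [ 0.19948083  1.56156193 -0.20206388] 1.0033540876632496
top [ 0.23352983 -0.02152621  1.20408176] 505.46205553686826
scene [ 0.95431192 -0.5233082   0.83514137] 541.1035000451662
```

View pics/top0.png

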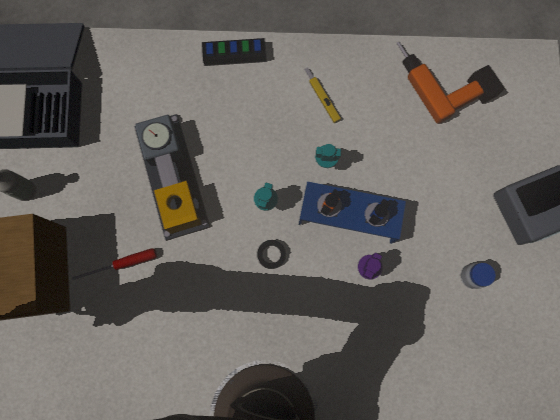

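View pics/scene0.png

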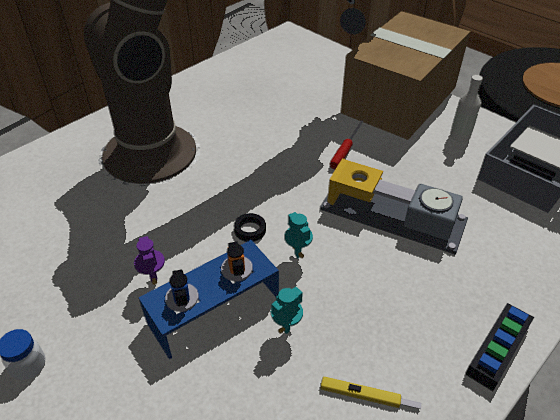

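The top view shows the rack with pins at about (330,203), orange, and (378,213), blue. The clevis hole is at about (174,203) and the dial at (156,135). Next I'll measure these using depth and colour.

Run:
```python
from h import *
im=cv2.imread("pics/top0.png"); d=np.load("top0.npy"); P=pts("top",d)
hsv=cv2.cvtColor(im,cv2.COLOR_BGR2HSV)
def rep(name,m):
    m=m.astype(np.uint8); n,l,st,ce=cv2.connectedComponentsWithStats(m)
    for i in range(1,n):
        if st[i,4]>15:
            q=P[l==i]; print(name,ce[i].round(1),st[i,4],np.median(q,0).round(4),q.min(0).round(3),q.max(0).round(3), cv2.minAreaRect(np.argwhere(l==i)[:,::-1].astype(np.float32)))
win=np.zeros(d.shape,bool); win[175:240,295:415]=1
rep("tops",win&(P[...,2]>.118))
rep("collar",win&(P[...,2]>.08)&(P[...,2]<.1)&(hsv[...,1]<60))
rep("orange",win&(hsv[...,0]<20)&(hsv[...,1]>100))
w2=np.zeros(d.shape,bool); w2[170:235,140:215]=1
y=w2&(hsv[...,0]>15)&(hsv[...,0]<32)&(hsv[...,1]>130)
rep("yellow",y&(P[...,2]>.07))
# hole: non-yellow inside
c=cv2.findContours(y.astype(np.uint8),cv2.RETR_CCOMP,cv2.CHAIN_APPROX_NONE)
for k,h in zip(c[0],c[1][0]):
    if len(k)>12: 
        (u,v),r=cv2.minEnclosingCircle(k); e=cv2.boundingRect(k); print("cnt",h[3],(u,v),r,e,ray("top",u,v,.08).round(4))
a=cv2.resize(im[165:245,290:420],None,fx=6,fy=6,interpolation=cv2.INTER_CUBIC)
si=cv2.imread("pics/scene0.png")[225:345,130:300]
b=cv2.resize(si,(780,551),interpolation=cv2.INTER_CUBIC)
cv2.imwrite("pics/c1.png",b)
# scene camera: same
d2=np.load("scene0.npy");Q=pts("scene",d2)
im2=cv2.imread("pics/scene0.png");h2=cv2.cvtColor(im2,cv2.COLOR_BGR2HSV)
P=Q;hsv=h2
w=np.zeros(d.shape,bool);w[225:345,130:300]=1
xx=w&(Q[...,2]>.09)&(Q[...,0]>0.3)
rep("scene hi",xx)
w[:]=0;w[155:215,320:390]=1
y=(w&(h2[...,0]>15)&(h2[...,0]<32)&(h2[...,1]>130)&(Q[...,2]>.074))
rep("scene y",y)
c=cv2.findContours(y.astype(np.uint8),cv2.RETR_CCOMP,cv2.CHAIN_APPROX_NONE)
for k,h in zip(c[0],c[1][0]):
    if len(k)>12:
        (u,v),r=cv2.minEnclosingCircle(k); e=cv2.boundingRect(k); print("cnt",h[3],(u,v),r,e,ray("scene",u,v,.08).round(4))
```

```text
tops [331.2 201. ] 248 [ 0.4697 -0.1365  0.1264] [ 0.444 -0.157  0.118] [ 0.498 -0.117  0.135] ((331.2500305175781, 200.75001525878906), (12.727922439575195, 24.748737335205078), 45.0)
tops [380.5 211. ] 248 [ 0.4497 -0.2448  0.126 ] [ 0.424 -0.267  0.118] [ 0.478 -0.225  0.134] ((380.70001220703125, 211.10000610351562), (12.969193458557129, 24.59674644470215), 26.56505012512207)
collar [328.8 205.9] 186 [ 0.4663 -0.1339  0.083 ] [ 0.444 -0.166  0.08 ] [ 0.498 -0.111  0.099] ((329.0, 205.5), (24.59674835205078, 21.466251373291016), 26.56505012512207)
collar [374.8 214.9] 186 [ 0.4485 -0.2348  0.083 ] [ 0.424 -0.272  0.08 ] [ 0.477 -0.218  0.098] ((375.9306640625, 215.30694580078125), (24.063034057617188, 20.404325485229492), 39.289405822753906)
orange [327.5 205.2] 28 [ 0.4613 -0.1269  0.1235] [ 0.453 -0.143  0.081] [ 0.479 -0.12   0.128] ((327.9230651855469, 205.61537170410156), (11.648702621459961, 4.437601566314697), 33.690067291259766)
yellow [175.7 205.1] 1237 [0.4593 0.2103 0.0788] [ 0.234 -0.022  0.07 ] [0.52  0.262 1.204] ((175.79229736328125, 204.73846435546875), (41.4848403
[... 834 characters left out ...]
-0.523  0.091] [ 0.954 -0.225  0.835] ((179.2048797607422, 287.4560852050781), (35.899322509765625, 17.670289993286133), 77.90524291992188)
scene hi [285.5 300. ] 528 [ 0.595  -0.1407  0.1064] [ 0.577 -0.523  0.09 ] [ 0.954 -0.106  0.835] ((285.8846130371094, 300.4230651855469), (21.355958938598633, 33.559364318847656), 33.6900634765625)
scene y [355.6 176.2] 1054 [0.4627 0.2065 0.0803] [ 0.408 -0.523  0.074] [0.954 0.261 0.835] ((355.5868835449219, 176.20175170898438), (47.225223541259766, 27.602224349975586), 18.970407485961914)
cnt -1 (356.0, 176.5) 26.575464248657227 (330, 159, 53, 36) [0.4667 0.2073 0.08  ]
cnt 2 (359.0, 177.5) 8.139510154724121 (351, 172, 17, 11) [0.4733 0.2092 0.08  ]
```

View pics/c1.png

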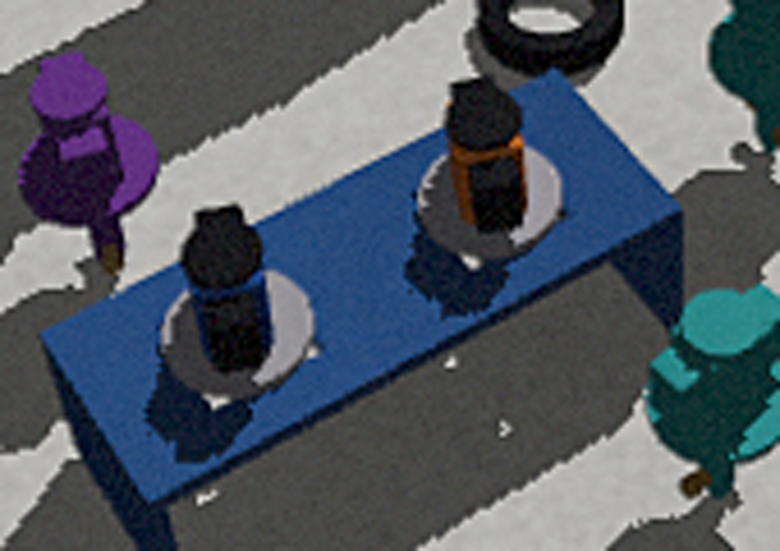

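Orange pin is at about (0.472,-0.138) in the world frame, with its buttons roughly along x. The hole is at about (0.471,0.212). I'll move over the clevis first for a wrist view, then go to the rack.

```bash
cat >> h.py <<'E'
def axes():
    s=sense(); return s,np.array(s['eef_pos']),cv2.Rodrigues(np.array(s['tcp_rot'],float))[0]
def to(target,yax=None):
    """shift in tool mm to the world target; turn (deg rotvec, tool) to point down with jaw axis yax"""
    s,p,R=axes(); print('t',round(s['t'],2),'p',p.round(4),'w',round(s['gripper_width'],3),'F',np.round(s['ft_force'],1))
    print('shift',(R.T@(np.array(target)-p)*1000).round(1))
    y=R[:,1].copy() if yax is None else np.array([*yax,0.]); y[2]=0; y/=np.linalg.norm(y)
    if y@R[:,1]<0: y=-y
    x=np.array([0,0,-1.]); T=np.stack([x,y,np.cross(x,y)],1)
    print('turn',np.degrees(cv2.Rodrigues(R.T@T)[0].ravel()).round(2)); print(R.round(2).tolist())
E
python3 -c "
from h import *
to([.42,.2,.33]); c,R,t=cam('wrist'); print(c,-R.T@t,R)"
```

```text
t 0.1 p [0.1581 0.6043 0.2526] w 0.999 F [-0.9  0.2 -0.2]
shift [ -77.  -324.9  355.7]
turn [0.   0.01 0.08]
[[-0.0, 0.25, 0.97], [-0.0, 0.97, -0.25], [-1.0, -0.0, 0.0]]
{'fx': 291.8253738624217, 'fy': 291.8253738624217, 'cx': 281.5503048297837, 'cy': 208.46066517697227, 'rvec': array([-2.31506877, -1.78681314, -0.23340088]), 'tvec': array([-0.62310099, -0.03186846,  0.37863693])} [0.09314636 0.62030931 0.37306365] [[ 0.25355419  0.96732004 -0.00148577]
 [ 0.93448209 -0.24454931  0.25872547]
 [ 0.24990698 -0.06698935 -0.96594975]]
```

Request:
move_arm(
  steps=[
    [-8,-27,29,0,0,0,1],
    [-8,-27,29,0,0,0,1],
    [-8,-27,29,0,0,0,1],
    [-8,-27,29,0,0,0,1],
    [-8,-27,29,0,0,0,1],
    [-8,-27,29,0,0,0,1],
    [-8,-27,29,0,0,0,1],
    [-8,-27,29,0,0,0,1],
  ],
)

```text
t: 0.77
eef_pos: [0.3254, 0.3331, 0.3115]
tcp_rot: [0.18, 1.57, -0.196]
ft_force: [0.6, 0.7, 1.0]
gripper_width: 1.003
```

Request:
move_arm(
  steps=[
    [-8,-27,29,0,0,0,1],
    [-8,-27,29,0,0,0,1],
    [-8,-27,29,0,0,0,1],
    [-8,-27,29,0,0,0,1],
    [0,0,0,0,0,0,1],
    [0,0,0,0,0,0,1],
  ],
)

```text
t: 1.27
eef_pos: [0.4177, 0.1867, 0.3464]
tcp_rot: [0.191, 1.566, -0.206]
ft_force: [-1.2, 0.4, -0.6]
gripper_width: 0.998
```

Run:
```python
from h import *
to([.44,-.13,.33],(1,0))
im,d=get_image("wrist"); P=pts("wrist",d); cv2.imwrite("pics/w1.png",im)
hsv=cv2.cvtColor(im,cv2.COLOR_BGR2HSV)
y=((hsv[...,0]>15)&(hsv[...,0]<32)&(hsv[...,1]>130)&(P[...,2]>.072)).astype(np.uint8)
c=cv2.findContours(y,cv2.RETR_CCOMP,cv2.CHAIN_APPROX_NONE)
for k,h in zip(c[0],c[1][0]):
    if len(k)>25:
        (u,v),r=cv2.minEnclosingCircle(k); e=cv2.fitEllipse(k); print("cnt",h[3],(u,v),r,e,ray("wrist",u,v,.08).round(4),ray("wrist",*e[0],.08).round(4))
        if h[3]<0: print([ray("wrist",*b,.08)[:2].round(4) for b in cv2.boxPoints(cv2.minAreaRect(k))])
```

```text
t 1.27 p [0.4177 0.1867 0.3464] w 0.998 F [-1.2  0.4 -0.6]
shift [  19.1 -300.9  100.9]
turn [75.52  0.21  0.62]
[[-0.01, 0.25, 0.97], [-0.01, 0.97, -0.25], [-1.0, -0.01, -0.0]]
cnt -1 (309.5970153808594, 209.20895385742188) 42.69194793701172 ((309.70062255859375, 208.52325439453125), (64.02821350097656, 78.08451080322266), 144.65736389160156) [0.4624 0.2105 0.08  ] [0.4615 0.2108 0.08  ]
[array([0.429 , 0.1594]), array([0.406 , 0.2315]), array([0.4958, 0.2616]), array([0.5227, 0.1866])]
cnt 675 (312.4200134277344, 213.5) 12.669224739074707 ((312.2896728515625, 213.0135498046875), (22.424129486083984, 24.49639892578125), 78.146240234375) [0.4693 0.2128 0.08  ] [0.4686 0.2128 0.08  ]
cnt -1 (508.5909118652344, 105.40908813476562) 4.628884792327881 ((508.2666320800781, 105.5260238647461), (6.241742134094238, 7.627202033996582), 36.46586608886719) [0.3935 0.4807 0.08  ] [0.3935 0.4803 0.08  ]
[array([0.392 , 0.4746]), array([0.3871, 0.4816]), array([0.3947, 0.4872]), array([0.3996, 0.4803])]
cnt -1 (522.2777709960938, 107.44444274902344) 11.825091361999512 ((521.6806030273438, 108.11913
[... 4433 characters left out ...]
22728729248047, 17.013320922851562), 170.81869506835938) [0.3094 0.513  0.08  ] [0.3092 0.5123 0.08  ]
cnt 766 (502.5, 18.75) 4.5070390701293945 ((502.37139892578125, 18.56180763244629), (6.644148349761963, 8.422476768493652), 10.227591514587402) [0.2947 0.4796 0.08  ] [0.2944 0.4795 0.08  ]
cnt 766 (511.6111145019531, 13.833333015441895) 6.613315105438232 ((511.8066101074219, 14.082858085632324), (9.853543281555176, 10.639627456665039), 56.87224578857422) [0.2922 0.4901 0.08  ] [0.2925 0.4903 0.08  ]
cnt 766 (536.96875, 11.5) 16.03914451599121 ((536.2706909179688, 10.125556945800781), (14.894463539123535, 27.532922744750977), 102.04679870605469) [0.2972 0.5183 0.08  ] [0.2956 0.5176 0.08  ]
```

View pics/w1.png

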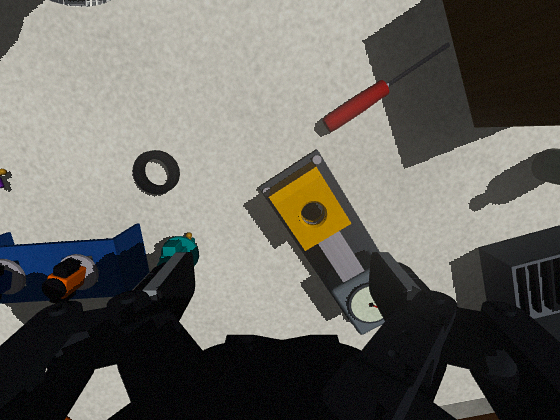

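The hole is confirmed at about (0.470,0.2125): wrist pixel (312,213), and three views agree. Now over to the rack.

Request:
move_arm(
  steps=[
    [0,-38,12,0,0,0,1],
    [0,-38,12,0,0,0,1],
    [0,-38,12,0,0,0,1],
    [0,-38,12,0,0,0,1],
    [0,-38,12,0,0,0,1],
    [0,-38,12,0,0,0,1],
    [0,-38,12,0,0,0,1],
    [0,-38,12,0,0,0,1],
  ],
)

```text
t: 1.98
eef_pos: [0.4362, -0.1254, 0.346]
tcp_rot: [0.165, 1.572, -0.18]
ft_force: [1.4, 0.4, -0.6]
gripper_width: 1.004
```

Request:
move_arm(
  steps=[
    [0,0,0,0,0,0,1],
    [0,0,0,0,0,0,1],
  ],
)

```text
t: 2.15
eef_pos: [0.4357, -0.1318, 0.3458]
tcp_rot: [0.169, 1.571, -0.188]
ft_force: [0.9, 1.6, -0.4]
gripper_width: 0.998
```

Run:
```python
from h import *
to([.472,-.138,.25],(1,0.2))
im,d=get_image("wrist"); P=pts("wrist",d); cv2.imwrite("pics/w2.png",im); np.save("w2.npy",P)
a=np.abs(P[...,0]-.472)<.05; a&=np.abs(P[...,1]+.138)<.05
hi=a&(P[...,2]>.095)
for lo,h in((.09,.105),(.105,.122),(.122,.14),(.09,.14)):
    m=hi&(P[...,2]>lo)&(P[...,2]<h); q=P[m][:,:2].astype(np.float32)
    if len(q)>10: print(lo,h,len(q),cv2.minAreaRect(q),q.mean(0))
v,u=np.where(hi); c=[int(u.mean()),int(v.mean())]; print(c)
x0,y0=max(c[0]-80,0),max(c[1]-60,0)
cv2.imwrite("pics/w2c.png",cv2.resize(im[y0:y0+120,x0:x0+160],None,fx=5,fy=5,interpolation=cv2.INTER_CUBIC)); print(x0,y0)
# rack blue direction
hsv=cv2.cvtColor(im,cv2.COLOR_BGR2HSV); b=(hsv[...,0]>105)&(hsv[...,0]<125)&(hsv[...,1]>120)&(np.abs(P[...,2]-.078)<.006)
print("rack",cv2.minAreaRect(P[b][:,:2].astype(np.float32)))
```

```text
t 2.15 p [ 0.4357 -0.1318  0.3458] w 0.998 F [ 0.9  1.6 -0.4]
shift [95.6  3.3 37.4]
turn [65.67  0.09  0.84]
[[-0.01, 0.23, 0.97], [-0.01, 0.97, -0.23], [-1.0, -0.01, -0.01]]
0.09 0.105 39 ((0.4665561020374298, -0.1406848281621933), (0.023105956614017487, 0.05610381066799164), 42.7608757019043) [ 0.4538137  -0.13425556]
0.105 0.122 221 ((0.46877121925354004, -0.13976594805717468), (0.0239985641092062, 0.05630482733249664), 54.45722961425781) [ 0.46188286 -0.13526641]
0.122 0.14 650 ((0.4698023498058319, -0.13837994635105133), (0.02880409173667431, 0.053359176963567734), 55.84516143798828) [ 0.46866938 -0.13809909]
0.09 0.14 910 ((0.46972304582595825, -0.13833115994930267), (0.02881484664976597, 0.0562613271176815), 53.74409103393555) [ 0.46638456 -0.13724643]
[326, 349]
246 289
rack ((0.47382086515426636, -0.3164580464363098), (0.46451687812805176, 0.22057190537452698), 72.02119445800781)
```

View pics/w2c.png

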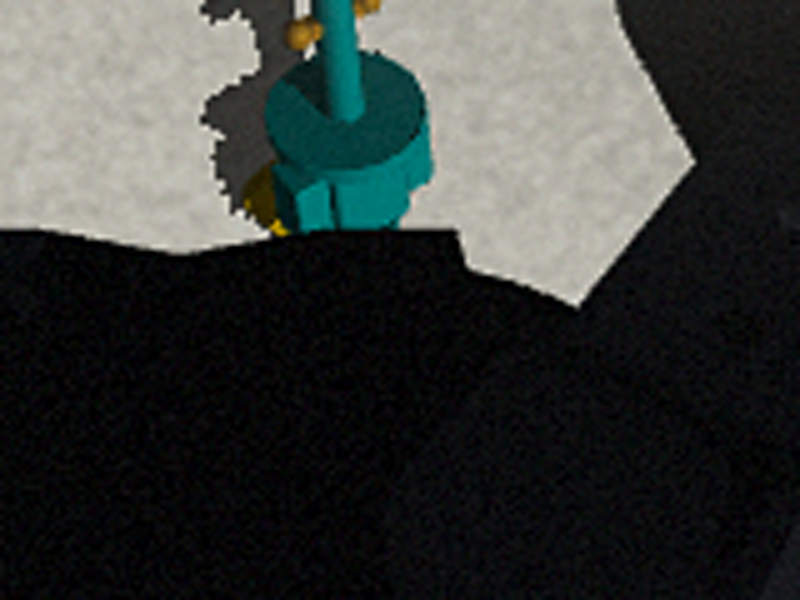

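The wide measurement puts the orange grip at about (0.470,-0.138), 56 mm over the buttons, with the button axis at about 144° from world x. The crop window missed the pin: it showed the turquoise pin and the gripper. Now I'll turn the jaw.

Request:
move_arm(
  steps=[
    [0,0,0,-7,0,0,1],
    [0,0,0,-7,0,0,1],
    [0,0,0,-7,0,0,1],
    [0,0,0,-7,0,0,1],
    [0,0,0,-7,0,0,1],
    [0,0,0,-7,0,0,1],
    [0,0,0,-7,0,0,1],
    [0,0,0,-7,0,0,1],
  ],
)

```text
t: 2.87
eef_pos: [0.4372, -0.116, 0.3431]
tcp_rot: [-0.611, 1.501, 0.605]
ft_force: [-0.2, -0.1, 0.7]
gripper_width: 0.998
```

Request:
move_arm(
  steps=[
    [0,0,0,-6,0,0,1],
    [0,0,0,-6,0,0,1],
    [0,0,0,0,0,0,1],
    [0,0,0,0,0,0,1],
  ],
)

```text
t: 3.2
eef_pos: [0.4378, -0.1076, 0.3418]
tcp_rot: [-0.792, 1.442, 0.792]
ft_force: [-0.6, 0.5, -0.6]
gripper_width: 0.999
```

Run:
```python
from h import *
to([.470,-.138,.22],(.812,-.583))
im,d=get_image("wrist"); P=pts("wrist",d); cv2.imwrite("pics/w3.png",im)
a=(np.abs(P[...,0]-.47)<.05)&(np.abs(P[...,1]+.138)<.05)
for lo,h in((.09,.105),(.105,.122),(.122,.14),(.09,.14)):
    m=a&(P[...,2]>lo)&(P[...,2]<h); q=P[m][:,:2].astype(np.float32)
    if len(q)>10: print(lo,h,len(q),cv2.minAreaRect(q),q.mean(0),P[m][:,2].max())
```

```text
t 3.2 p [ 0.4378 -0.1076  0.3418] w 0.999 F [-0.6  0.5 -0.6]
shift [121.5 -44.5  -6.8]
turn [ 3.74 -0.96 -0.5 ]
[[-0.02, -0.85, 0.53], [-0.01, 0.53, 0.85], [-1.0, 0.01, -0.02]]
0.09 0.105 47 ((0.4641376733779907, -0.14670944213867188), (0.005261658690869808, 0.05460437387228012), 56.991092681884766) [ 0.460382   -0.14472207] 0.10489948841035325
0.105 0.122 275 ((0.4686737060546875, -0.13952621817588806), (0.022616678848862648, 0.05564747005701065), 56.353973388671875) [ 0.4660546 -0.1390783] 0.1219878469726914
0.122 0.14 712 ((0.47009730339050293, -0.13768643140792847), (0.029303625226020813, 0.05415376275777817), 56.498233795166016) [ 0.46933326 -0.13811411] 0.13223155916114426
0.09 0.14 1034 ((0.4699574410915375, -0.13759741187095642), (0.02930695191025734, 0.05564747005701065), 56.35397720336914) [ 0.46805426 -0.13867097] 0.13223155916114426
```

View pics/w3.png

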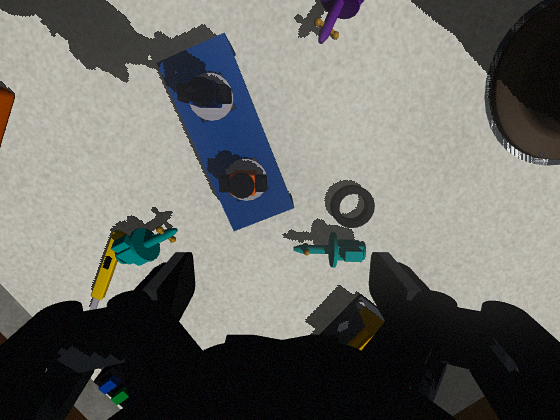

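The wrist view shows the orange pin at pixel (243,183) with its buttons along the jaw axis. The refined axis is 146°. Descending partway now.

Request:
move_arm(
  steps=[
    [30,-22,-3,1.7,-0.9,-0.5,1],
    [30,-22,-4,0,0,0,1],
    [30,0,0,0,0,0,1],
    [30,0,0,0,0,0,1],
    [15,0,0,0,0,0,1],
    [0,0,0,0,0,0,1],
  ],
)

```text
t: 3.75
eef_pos: [0.4754, -0.1336, 0.2022]
tcp_rot: [-0.753, 1.43, 0.753]
ft_force: [-0.5, -0.5, 0.1]
gripper_width: 0.999
```

Run:
```python
from h import *
to([.470,-.138,.114],(.832,-.555))
im,d=get_image("wrist"); P=pts("wrist",d); cv2.imwrite("pics/w4.png",im)
a=(np.abs(P[...,0]-.47)<.05)&(np.abs(P[...,1]+.138)<.05)
for lo,h in((.08,.09),(.105,.122),(.122,.14),(.09,.14)):
    m=a&(P[...,2]>lo)&(P[...,2]<h); q=P[m][:,:2].astype(np.float32)
    if len(q)>10: print(lo,h,len(q),cv2.minAreaRect(q),q.mean(0),np.median(P[m][:,2]))
```

```text
t 3.75 p [ 0.4754 -0.1336  0.2022] w 0.999 F [-0.5 -0.5  0.1]
shift [88.2  2.2 -7.2]
turn [-0.93  0.31  0.19]
[[0.01, -0.82, 0.57], [0.0, 0.57, 0.82], [-1.0, -0.0, 0.01]]
0.08 0.09 1794 ((0.47034600377082825, -0.13756375014781952), (0.10261736810207367, 0.09646601229906082), 87.55919647216797) [ 0.4638807  -0.14999337] 0.0843120172711129
0.105 0.122 454 ((0.46957769989967346, -0.1401381492614746), (0.022324591875076294, 0.055671028792858124), 58.097164154052734) [ 0.46605042 -0.14646319] 0.11561071204666745
0.122 0.14 2306 ((0.47055378556251526, -0.13860231637954712), (0.029288068413734436, 0.055304206907749176), 57.51618957519531) [ 0.46978202 -0.13905022] 0.13046604030997716
0.09 0.14 2969 ((0.4705789089202881, -0.13861820101737976), (0.029288461431860924, 0.055634379386901855), 57.529563903808594) [ 0.46881154 -0.14080332] 0.1256083623776922
```

View pics/w4.png

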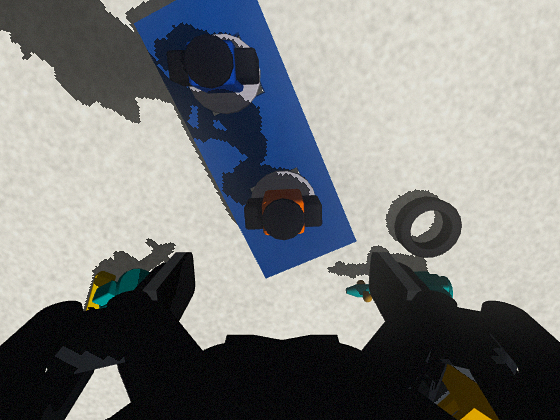

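The pin is centred between the jaws and its buttons are aligned at pixel (283,213). Descending to grasp height.

Request:
move_arm(
  steps=[
    [20,1,-4,-1.5,0.3,0.2,1],
    [25,1,-3,0,0,0,1],
    [20,0,0,0,0,0,1],
    [12,0,0,0,0,0,1],
    [0,0,0,0,0,0,1],
  ],
)

```text
t: 4.22
eef_pos: [0.4761, -0.1369, 0.1309]
tcp_rot: [-0.777, 1.421, 0.765]
ft_force: [-1.3, 0.7, -0.4]
gripper_width: 1.003
```

Run:
```python
from h import *
to([.4703,-.1385,.114],(.8434,-.537))
```

```text
t 4.22 p [ 0.4761 -0.1369  0.1309] w 1.003 F [-1.3  0.7 -0.4]
shift [16.8  4.2 -4.6]
turn [-0.76  0.22  0.62]
[[0.01, -0.84, 0.55], [-0.0, 0.55, 0.84], [-1.0, -0.01, 0.0]]
```

Request:
move_arm(
  steps=[
    [6,4,-4,-0.5,0.2,0.6,1],
    [6,1,-1,0,0,0,1],
    [4,0,0,0,0,0,1],
    [0,0,0,0,0,0,1],
  ],
)

```text
t: 4.55
eef_pos: [0.473, -0.1384, 0.1194]
tcp_rot: [-0.781, 1.422, 0.772]
ft_force: [-0.6, -0.1, 0.2]
gripper_width: 1.0
```

Run:
```python
from h import *
to([.4703,-.1385,.114],(.8434,-.537))
```

```text
t 4.55 p [ 0.473  -0.1384  0.1194] w 1.0 F [-0.6 -0.1  0.2]
shift [ 5.4  2.2 -1.6]
turn [-0.38  0.13  0.42]
[[0.01, -0.84, 0.54], [-0.0, 0.54, 0.84], [-1.0, -0.01, 0.0]]
```

Request:
move_arm(
  steps=[
    [4,2,-2,0,0,0.4,1],
    [1,1,0,0,0,0,1],
    [0,0,0,0,0,0,-1],
    [0,0,0,0,0,0,-1],
    [0,0,0,0,0,0,-1],
    [0,0,0,0,0,0,-1],
    [0,0,0,0,0,0,-1],
    [0,0,0,0,0,0,-1],
  ],
  force=50,
)

```text
t: 5.22
eef_pos: [0.4713, -0.1383, 0.118]
tcp_rot: [-0.778, 1.422, 0.775]
ft_force: [0.4, -0.2, -2.2]
gripper_width: 0.345
```

Request:
move_arm(
  steps=[
    [0,0,0,0,0,0,-1],
    [0,0,0,0,0,0,-1],
  ],
)

```text
t: 5.38
eef_pos: [0.471, -0.1382, 0.1178]
tcp_rot: [-0.777, 1.422, 0.775]
ft_force: [0.2, -0.8, -2.3]
gripper_width: 0.349
```

Run:
```python
from h import *
to([.4703,-.1385,.25])
```

```text
t 5.38 p [ 0.471  -0.1382  0.1178] w 0.349 F [ 0.2 -0.8 -2.3]
shift [-1.322e+02 -0.000e+00 -1.000e-01]
turn [0.   0.24 0.21]
[[0.01, -0.84, 0.54], [0.0, 0.54, 0.84], [-1.0, -0.0, 0.0]]
```

Opening is about 30 mm, so the buttons are pressed. Lifting.

Request:
move_arm(
  steps=[
    [-15,0,0,0,0,0,-1],
    [-25,0,0,0,0,0,-1],
    [-25,0,0,0,0,0,-1],
    [-25,0,0,0,0,0,-1],
    [-25,0,0,0,0,0,-1],
    [-20,0,0,0,0,0,-1],
    [-10,0,0,0,0,0,-1],
    [0,0,0,0,0,0,-1],
  ],
)

```text
t: 6.05
eef_pos: [0.4672, -0.138, 0.2649]
tcp_rot: [-0.773, 1.431, 0.781]
ft_force: [-0.2, -0.5, -2.3]
gripper_width: 0.343
```

Run:
```python
from h import *
to([.4703,.2125,.26])
im,d=get_image("wrist"); cv2.imwrite("pics/w5.png",im)
```

```text
t 6.05 p [ 0.4672 -0.138   0.2649] w 0.343 F [-0.2 -0.5 -2.3]
shift [  5.7 187.8 295.9]
turn [ 0.   -0.04 -0.33]
[[-0.01, -0.84, 0.54], [0.0, 0.54, 0.84], [-1.0, 0.01, -0.0]]
```

View pics/w5.png

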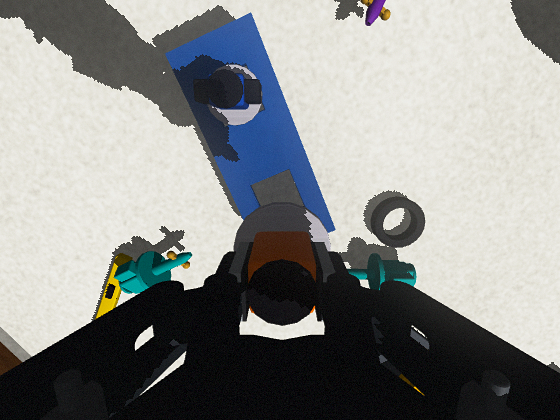

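The pin is held at pixel (283,290) and the blue pin is undisturbed. Carrying to the clevis.

Request:
move_arm(
  steps=[
    [0,19,30,0,0,-0.3,-1],
    [0,19,30,0,0,0,-1],
    [0,19,30,0,0,0,-1],
    [0,19,30,0,0,0,-1],
    [0,19,30,0,0,0,-1],
    [0,19,30,0,0,0,-1],
    [0,19,30,0,0,0,-1],
    [0,19,30,0,0,0,-1],
  ],
)

```text
t: 6.77
eef_pos: [0.4665, 0.1468, 0.2521]
tcp_rot: [-0.763, 1.449, 0.765]
ft_force: [1.4, -0.0, -2.3]
gripper_width: 0.349
```

Request:
move_arm(
  steps=[
    [0,18,28,0,0,0,-1],
    [0,10,18,0,0,0,-1],
    [0,0,0,0,0,0,-1],
    [0,0,0,0,0,0,-1],
  ],
)

```text
t: 7.1
eef_pos: [0.4641, 0.2122, 0.2445]
tcp_rot: [-0.77, 1.454, 0.779]
ft_force: [-0.1, -1.0, -2.5]
gripper_width: 0.342
```

Run:
```python
from h import *
to([.470,.2125,.20])
s,p,R=axes()
im,d=get_image("wrist"); P=pts("wrist",d); cv2.imwrite("pics/w6.png",im)
L=(P-p)@R*1000  # tool coords mm
v,u=np.mgrid[:420,:560]
m=(np.abs(L[...,1])<40)&(np.abs(L[...,2])<40)&(d>.02)
for lo,h in((-30,-12),(18,30),(30,40)):
    k=m&(L[...,0]>lo)&(L[...,0]<h)
    if k.sum()>20: q=L[k]; print(lo,h,k.sum(),q.min(0).round(1),q.max(0).round(1),np.median(q,0).round(1))
hsv=cv2.cvtColor(im,cv2.COLOR_BGR2HSV)
w=(hsv[...,1]<60)&(hsv[...,2]>70)&m&(L[...,0]>10)&(L[...,0]<45)
q=L[w]; print("collar",w.sum(),np.median(q,0),cv2.minEnclosingCircle(q[:,1:].astype(np.float32)))
o=(hsv[...,0]<20)&(hsv[...,1]>120)&m
q=L[o]; print("orange",q.min(0),q.max(0))
n="scene"; im,d=get_image(n); P=pts(n,d)
cv2.imwrite("pics/s6.png",cv2.resize(im[60:260,230:480],(750,600),interpolation=cv2.INTER_CUBIC))
```

```text
t 7.1 p [0.4641 0.2122 0.2445] w 0.342 F [-0.1 -1.  -2.5]
shift [44.3 -5.5  4.3]
turn [ 0.01 -1.07 -0.96]
[[-0.02, -0.84, 0.55], [-0.01, 0.55, 0.84], [-1.0, 0.02, -0.02]]
-30 -12 4418 [-30.  -39.9 -15.9] [-12.   39.9  13.4] [-16.    1.3  -8.7]
18 30 440 [ 18.1 -14.8 -14.3] [ 30.   18.6 -10.6] [ 23.7   1.2 -13.6]
30 40 2451 [ 30.  -26.7 -28.6] [39.7 28.9 -0.8] [ 34.    1.5 -17.4]
collar 811 [ 33.96011025  17.69461039 -17.67617575] ((1.1001571416854858, -3.508950710296631), 27.81085205078125)
orange [-81.1471989  -39.722646   -37.15053722] [235.46705547  39.31261645  18.41722023]
```

View pics/s6.png

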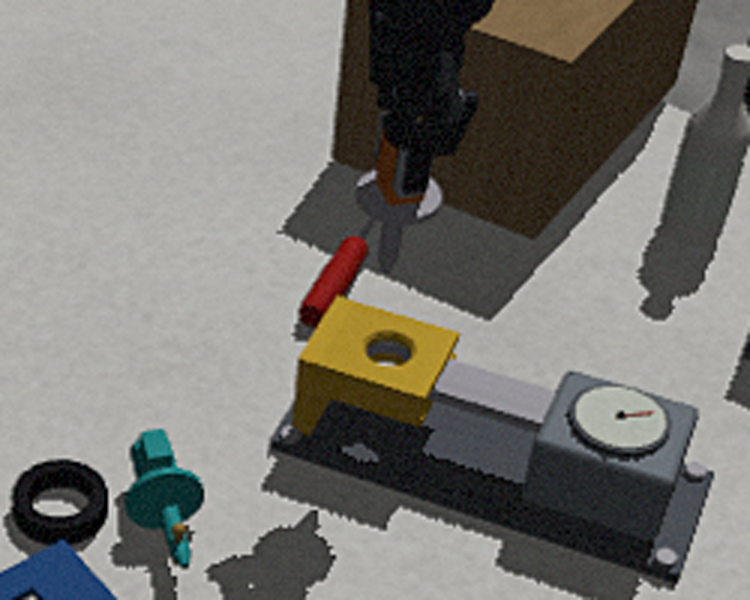

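The pin hangs upright, its shank about over the hole, with the tip at about z=0.145. I'll straighten the tool and centre it, then lower.

Request:
move_arm(
  steps=[
    [5,-6,5,0,-1,-0.9,-1],
    [10,0,0,0,0,0,-1],
    [10,0,0,0,0,0,-1],
    [0,0,0,0,0,0,-1],
  ],
)

```text
t: 7.53
eef_pos: [0.4723, 0.2062, 0.2168]
tcp_rot: [-0.767, 1.436, 0.764]
ft_force: [-0.5, -0.2, -2.9]
gripper_width: 0.345
```

```bash
python3 -c "
from h import *
to([.471,.2125,.13])"
```

```text
t 7.53 p [0.4723 0.2062 0.2168] w 0.345 F [-0.5 -0.2 -2.9]
shift [86.8  4.5  4.9]
turn [ 0.   -0.23 -0.01]
[[-0.0, -0.83, 0.56], [-0.0, 0.56, 0.83], [-1.0, 0.0, -0.0]]
```

Request:
move_arm(
  steps=[
    [10,5,5,0,-0.2,0,-1],
    [10,0,0,0,0,0,-1],
    [0,0,0,0,0,0,-1],
  ],
)

```text
t: 7.78
eef_pos: [0.4705, 0.2101, 0.1948]
tcp_rot: [-0.763, 1.437, 0.762]
ft_force: [-1.0, -0.0, -3.1]
gripper_width: 0.345
```

```bash
python3 -c "
from h import *
to([.471,.2125,.13])"
```

```text
t 7.78 p [0.4705 0.2101 0.1948] w 0.345 F [-1.  -0.  -3.1]
shift [64.8  0.8  2.5]
turn [ 0.   -0.2  -0.07]
[[-0.0, -0.83, 0.56], [-0.0, 0.56, 0.83], [-1.0, 0.0, -0.0]]
```

Request:
move_arm(
  steps=[
    [10,1,3,0,-0.2,0,-1],
    [10,0,0,0,0,0,-1],
    [10,0,0,0,0,0,-1],
    [0,0,0,0,0,0,-1],
  ],
)

```text
t: 8.12
eef_pos: [0.4715, 0.2113, 0.1632]
tcp_rot: [-0.76, 1.436, 0.761]
ft_force: [-0.2, -0.5, -2.9]
gripper_width: 0.341
```

```bash
python3 -c "
from h import *
to([.471,.2125,.13])
im,d=get_image('scene')
cv2.imwrite('pics/s7.png',cv2.resize(im[100:220,290:440],(750,600),interpolation=cv2.INTER_CUBIC))"
```

```text
t 8.12 p [0.4715 0.2113 0.1632] w 0.341 F [-0.2 -0.5 -2.9]
shift [33.2  1.1  0.8]
turn [ 0.   -0.08 -0.07]
[[-0.0, -0.83, 0.56], [-0.0, 0.56, 0.83], [-1.0, 0.0, -0.0]]
```

View pics/s7.png

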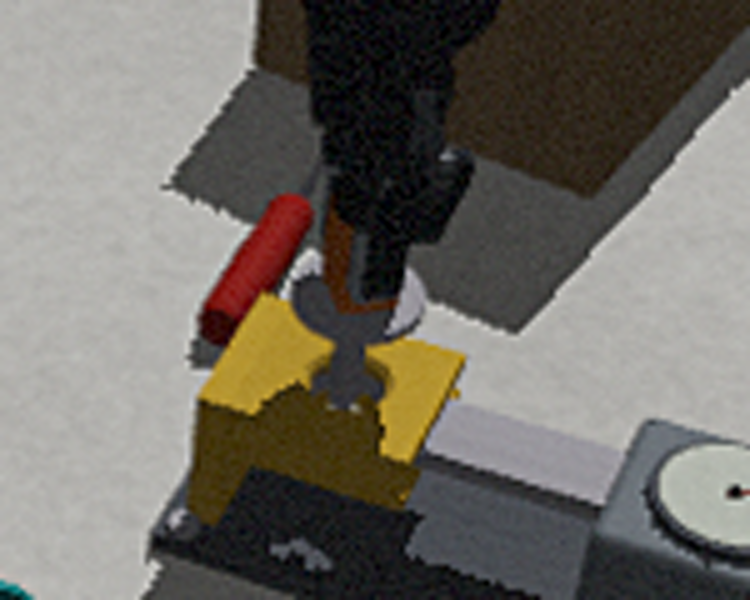

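The shank enters the middle of the hole at (350,370) and the force is just the pin's weight. Lowering until the collar is close to the clevis.

Request:
move_arm(
  steps=[
    [10,1,1,0,0,0,-1],
    [10,0,0,0,0,0,-1],
    [10,0,0,0,0,0,-1],
    [5,0,0,0,0,0,-1],
    [0,0,0,0,0,0,-1],
  ],
)

```text
t: 8.58
eef_pos: [0.4724, 0.213, 0.1266]
tcp_rot: [-0.76, 1.433, 0.76]
ft_force: [-0.7, -0.5, -2.2]
gripper_width: 0.348
```

Request:
move_arm(
  steps=[
    [3,0,0,0,0,0,-1],
    [2,0,0,0,0,0,-1],
    [0,0,0,0,0,0,-1],
  ],
)

```text
t: 8.83
eef_pos: [0.4722, 0.2129, 0.1206]
tcp_rot: [-0.76, 1.434, 0.76]
ft_force: [0.2, -0.0, -3.1]
gripper_width: 0.344
```

Request:
move_arm(
  steps=[
    [1.5,0,0,0,0,0,-1],
    [0,0,0,0,0,0,-1],
  ],
)

```text
t: 9.0
eef_pos: [0.4727, 0.2132, 0.1202]
tcp_rot: [-0.76, 1.433, 0.76]
ft_force: [-0.5, 0.7, -2.2]
gripper_width: 0.35
```

Request:
move_arm(
  steps=[
    [2,0,0,0,0,0,-1],
    [0,0,0,0,0,0,-1],
  ],
)

```text
t: 9.17
eef_pos: [0.4732, 0.2134, 0.1204]
tcp_rot: [-0.76, 1.431, 0.76]
ft_force: [-0.5, -1.1, -2.3]
gripper_width: 0.34
```

Request:
move_arm(
  steps=[
    [4,0,0,0,0,0,-1],
    [0,0,0,0,0,0,-1],
  ],
)

```text
t: 9.33
eef_pos: [0.4742, 0.214, 0.1207]
tcp_rot: [-0.759, 1.427, 0.759]
ft_force: [0.6, 1.2, -3.5]
gripper_width: 0.343
```

```bash
python3 -c "
from h import *
to([.471,.2125,.12]); s=sense(); print(np.round(s['joints'],3),np.round(s['joint_efforts'],1),np.round(s['torque'],2))
im,d=get_image('scene')
cv2.imwrite('pics/s8.png',cv2.resize(im[100:220,290:440],(750,600),interpolation=cv2.INTER_CUBIC))
s,p,R=axes(); im,d=get_image('wrist'); P=pts('wrist',d);L=(P-p)@R*1000
hsv=cv2.cvtColor(im,cv2.COLOR_BGR2HSV)
w=(hsv[...,1]<60)&(hsv[...,2]>60)&(np.abs(L[...,1])<40)&(np.abs(L[...,2])<40)&(L[...,0]>25)&(L[...,0]<40)
print('collar top z',w.sum(),np.median(P[w],0)); y=(hsv[...,0]>15)&(hsv[...,0]<32)&(hsv[...,1]>130)&(np.abs(P[...,2]-.08)<.01)&(np.abs(P[...,1]-.21)<.06)
print('face z',y.sum(),np.median(P[y],0))
"
```

```text
t 9.33 p [0.4742 0.214  0.1207] w 0.343 F [ 0.6  1.2 -3.5]
shift [ 0.7  1.8 -3. ]
turn [0.   0.32 0.18]
[[0.01, -0.83, 0.56], [0.0, 0.56, 0.83], [-1.0, -0.0, 0.01]]
[-0.464  0.394 -0.067  1.985  0.038  0.757  1.993] [ -0.  -54.   -0.  -24.   -0.    0.3  -0. ] [-0.02 -0.03  0.03]
collar top z 2137 [0.46106937 0.198555   0.0860257 ]
face z 10488 [0.43969225 0.19384208 0.07929626]
```

View pics/s8.png

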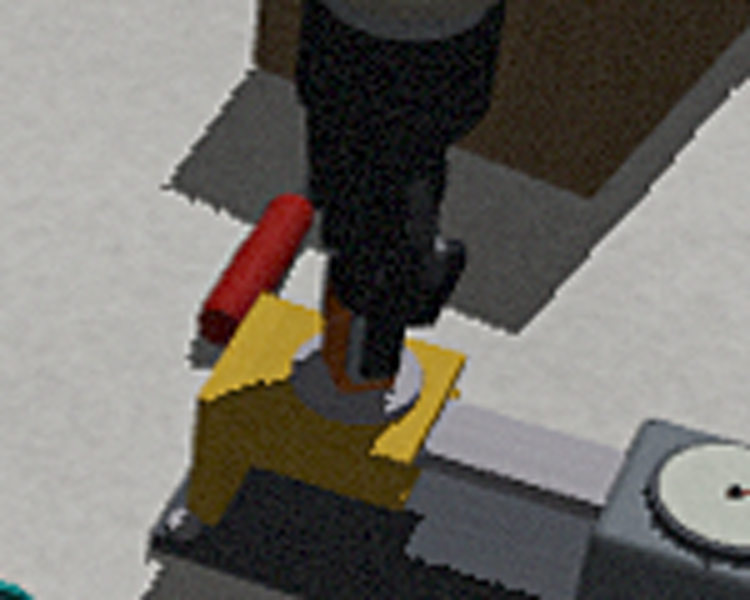

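The collar top is at z≈0.086 with a 6 mm collar, so it's seated on the clevis. I'll do a small recentre, release, then retreat.

Request:
move_arm(
  steps=[
    [0,2,-3,0,0.3,0.2,-1],
    [0,0,0,0,0,0,-1],
    [0,0,0,0,0,0,1],
    [0,0,0,0,0,0,1],
    [0,0,0,0,0,0,1],
    [0,0,0,0,0,0,1],
    [0,0,0,0,0,0,1],
    [0,0,0,0,0,0,1],
  ],
)

```text
t: 10.1
eef_pos: [0.4706, 0.2126, 0.1184]
tcp_rot: [-0.759, 1.435, 0.761]
ft_force: [0.5, 0.1, 0.1]
gripper_width: 0.999
```

Request:
move_arm(
  steps=[
    [-10,0,0,0,0,0,1],
    [-20,0,0,0,0,0,1],
    [-30,0,0,0,0,0,1],
    [-35,0,0,0,0,0,1],
    [-35,0,0,0,0,0,1],
    [0,0,0,0,0,0,1],
    [0,0,0,0,0,0,1],
  ],
)

```text
t: 10.68
eef_pos: [0.4702, 0.2123, 0.2577]
tcp_rot: [-0.759, 1.436, 0.761]
ft_force: [-0.1, -0.3, -0.3]
gripper_width: 0.999
```

Run:
```python
from h import *
to([.470,.2125,.12])
im,d=get_image("wrist"); P=pts("wrist",d)
a=(np.abs(P[...,0]-.47)<.05)&(np.abs(P[...,1]-.2125)<.05)
for lo,h in((.098,.122),(.122,.14),(.098,.14)):
    m=a&(P[...,2]>lo)&(P[...,2]<h); q=P[m][:,:2].astype(np.float32)
    if len(q)>10: print(lo,h,len(q),cv2.minAreaRect(q),q.mean(0),np.median(P[m][:,2]),np.percentile(P[m][:,2],98))
sc,_=get_image("scene")
A=cv2.resize(im[60:360,140:440],(400,400)); B=cv2.resize(sc[110:230,290:410],(400,400),interpolation=cv2.INTER_CUBIC)
cv2.imwrite("pics/f.png",np.hstack([A,B]))
```

```text
t 10.68 p [0.4702 0.2123 0.2577] w 0.999 F [-0.1 -0.3 -0.3]
shift [137.7  -0.    0.2]
turn [ 0.   -0.08 -0.11]
[[-0.0, -0.83, 0.56], [-0.0, 0.56, 0.83], [-1.0, 0.0, -0.0]]
0.098 0.122 286 ((0.46343618631362915, 0.20587681233882904), (0.011415538378059864, 0.05612015351653099), 46.482635498046875) [0.46299684 0.20405479] 0.1108522299513037 0.12162213550188603
0.122 0.14 1547 ((0.469215452671051, 0.21242311596870422), (0.0292196162045002, 0.05552572384476662), 57.10343551635742) [0.46883324 0.2119618 ] 0.13138481882263148 0.1334102113924072
0.098 0.14 1833 ((0.4692220687866211, 0.21241497993469238), (0.02919629029929638, 0.05562729761004448), 57.62710952758789) [0.4679223  0.21072811] 0.12760081647418917 0.1333674577679959
```

View pics/f.png

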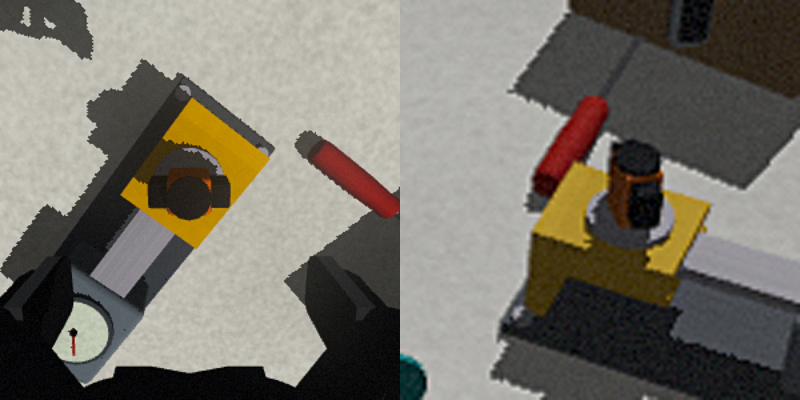

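The pin stands upright in the clevis at (0.469,0.212). Its cap top is at about 0.132, so it's seated. The buttons measure 56 mm over both, so they're free, and the gripper is clear. Handing in.

```bash
python3 -c "
from h import *
close_job()"
```

```text
the job is handed in; nothing more can be done
```

I squeezed the orange pin's buttons, lifted it out of the rack, and lowered it through the clevis until the collar seated. I then released it, backed the gripper off, and handed the job in at about 10.7 s; no verdict is reported.

- **Position:** the last wrist view put the pin about 1 mm from the measured hole centre, standing upright. The cap top was at z≈0.132 m, so the collar is on the clevis.
- **Lock:** the buttons measured about 56 mm across, which is fully free. The balls can't be seen under the clevis, so I inferred from the buttons that they are out.
- **Robot and blue pin:** the gripper was clear, about 0.14 m above its release height. The blue pin looked undisturbed when I lifted the orange one, but I didn't check it again at the end.
- **Disagreement:** the wrist force never showed contact when the collar seated. I judged seating from the downward motion stopping, the collar height in the images, and the load dropping to about zero on release.

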